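# Latch the plaster mould for the castle blocks

### The arm

A 6-joint arm with a two-finger parallel gripper is mounted at the origin on the work surface. World frame = base frame: x ahead of the robot, y to its left, z up, the work surface at z = 0. Lengths are in m, angles in rad, forces in N, time in s.
With the tool pointing down it reaches from about 0.25 to 0.725 m from the base axis. Payload 4 kg.
Tool frame: the origin (TCP) lies at the very end of the fingers, on their centre line; the grasp point (between the pads) lies 19 mm behind it; z points along the fingers, y is the line along which they close (so a half turn about z gives the same grasp; the last joint's range is limited). The gripper opens to 85 mm and grips with 20 to 120 N. Pads are 22 mm wide; open, the fingers measure 114 mm over their backs; the gripper's body (76 mm by 85 mm) begins 54 mm behind the grasp point. The pads swing forward as they close: fully open they stand 13 mm farther back than shut.
Start: joints at [-1.34, 0.241, 0.005, 1.335, 0, 1.571], TCP at [0.114, -0.487, 0.231] pointing down, gripper open.
Joint ranges: [-2.72, 2.72], [-1.05, 1.87], [-1.09, 1.28], [-1.99, 2.15], [-1.42, 1.44], [-3.14, 3.14]. Speed limits (rad/s): [2.79, 2.79, 3.14, 3.14, 3.14, 3.14].

### API

Orientations are given as a unit quaternion [x, y, z, w].
In Python, from workcell import bot, vision, workorder gives the robot as it stands.
- The arm moves only by the shell command python3 -m creep 'ROWS' [OPENING]. ROWS is JSON, a list of rows, each a list of 2 entries, a list of its own where there are three numbers: the shift along the tool's x, y, z in mm, then the turn, a rotation vector about the tool's x, y, z in rad. In form: [[[dx, dy, dz], [wx, wy, wz]], ...]. A call has 1 to 12 rows; each row shifts and turns the commanded pose from where the row before left it, along the tool's axes as they then stand; what a row does not reach is not made up. A row lasts 1/8 s, in which the tool goes at most 62.5 mm and 10.7 degrees, less where a joint would pass 70% of its speed; a pose out of reach is approached as far as the arm can. A call is refused whole if a number of a shift passes 62.5 or a number of a turn 0.188, either way. A call with a gripper value outside its range is refused whole. OPENING is the finger opening in mm, from 0 to 85.4, set as the call begins (- or left out, the last holds). The fingers move at their own pace and stop on an object; the grip force is fixed at half the most. Time passes only in rows, so rows that do not move let the fingers close. It gives the time, the measured TCP pose, the force, the opening and the grip force at its end, in the units of the state.
- bot.get_obs(): the state, without advancing time (a new reading comes with each control period).
- vision.camera(name): name is "scene" or "top" or "wrist"; returns a dict with "image" (384x512x3 uint8, blue, green, red), "z_map" (384x512 float32, m along the optical axis (not along the pixel's ray), 0 where there is no reading), "K" (3x3 intrinsics, pixels), "k1" (the pictures are not rectified: a ray, as slopes to the right and down, at radius r is drawn at 1 + k1 r^2 times it, then the intrinsics apply), "rvec" (rotation vector, rad) and "tvec" (3), from world to camera coordinates, as OpenCV has them; the wrist camera has in their place "tool_from_camera" (4x4, takes a point from camera to tool coordinates, whose origin is the TCP and whose axes are the flange's). Camera axes: x right, y down, z forward; pixel columns grow to the right and rows downward; lengths in m; the calibration is good to about 2 mm. A picture is of the moment at which its call begins: read the wrist's pose just before it.
- workorder.job_done(): hands the job in; it is judged then, once.
Trained networks look in a picture, given as the dict that the camera call returned (one of the last four; its "shot" number tells which), for a name from the list of things; names that differ only in an ending like _2 or _b are one class to them, and where a whole thing is asked for, a point or a joint stands for the part that bears it (a point fixed in the world has none). Each returns a list of dicts, best first, with "score" (0 to 1); they miss things now and then, are a little off and sometimes report something else, mostly with a low value. They report only what shows in the picture. A call takes as long as a camera call.
- vision.spot_in(picture, query): "position" ([column, row] in pixels, amid what is visible of it).
- vision.place_of(picture, query): "position" ([column, row] in pixels: a listed point, or the origin of a listed thing).
The state is a dict: "clock": time; "joint_pos": joint angles; "joint_vel": joint speeds; "tau": joint torques, N m; "eef_pos": TCP position; "tool_rot": TCP orientation; "ft_force": force on the tool from outside, world axes, zero at the start; "ft_torque": the same for the moment, N m; "grip_width": finger opening in m; "grasp_force": force on a finger pad.
Only numpy, scipy, OpenCV 4.12 (cv2) and the standard library are available. Lean on these libraries where they do the work, as an engineer would, in place of code of your own. Each camera call takes 0.05 s, during which the arm holds its last target. There are 200 camera calls.

### The job

The plaster mould with the red latch lever is ready to be poured: lay its loop down over the keeper hook so that the roller lies behind it, then swing the red lever over and press it fully down until the latch is shut. Leave the latch of the mould with the blue lever open, just as it stands.

Things in the scene. Friction and masses are not known exactly. Their poses are not given: they have to be found in the camera images.
- red_mould: Plywood mould with the red latch, fixed, 250 (x) x 110 x 70 mm high. Origin: centre of underside, z up, x from lever to keeper. The latch lies along x on the top face, at y 0. In this frame, mm: lever pivot (axis along y) at x -30, z 86. Keeper: dark hook 34 wide, post x 30 to 40, its lip on top (z 84 to 88) reaching to x 46, open to +x.
- red_bar (a point): Centre of the brass roller, 10 mm thick, 64 long along y, at the end of the red latch's steel loop, 97.5 mm from the loop's hinge on the lever. Starts 50 to 75 degrees above level on the +x side. Stiff: pushed from -x (0.5 N) over to below 35 degrees it falls by itself, landing at about x 60, beyond the keeper. Shut: about x 45, z 76 in the mould's frame.
- red_lever (a joint): Red lever's angle, rad: 0 shut (level, pointing to -x), 1.57 upright; starts 1.57 to 1.73 and stays where left. Plate 30 mm wide, 8 thick, 80 long from its pivot. Loop hinge: on the lever, 26 mm from the pivot, 0.089 rad behind the plate's line (shut: x -56, z 84). Shutting draws the roller under the lip; the last 40 degrees stretch a spring (3 N at the tip) until over centre.
- blue_bar (a point): Centre of the brass roller on the loop of the other mould's latch, alike but for its blue lever. That latch stays open as it is.

How it is judged:
On the way, in this order (a step that is already met when the one before it is completed fails the run):
1. the red latch's loop lies down with its roller behind the keeper, below the lip (z of red_bar in the frame of red_mould below 0.085 m and x of red_bar in the frame of red_mould above 0.04 m), for 0.2 s.
2. the red lever is down, with the roller under the lip (all of step 1 and value of joint red_lever below 0.12 rad), for 0.2 s.
At the end, for the whole second after the job is handed in: The red lever is shut (within 0.12 rad of level) with the roller of its loop caught behind the keeper post and under its lip (roller centre at x 40 to 55 mm and below z 85 mm in the mould's frame), and the blue latch's roller is within 20 mm of where it was (all of step 2 and x of red_bar in the frame of red_mould below 0.055 m and distance of blue_bar from where it was at the start of the episode below 0.02 m); the robot touches nothing.
It fails at once if the blue latch is moved (its roller by more than 20 mm) (distance of blue_bar from where it was at the start of the episode above 0.02 m).
It also fails if it takes over 40 s, if anything falls off the work surface, if the arm or the gripper's body presses on something with over 40 N, if the wrist force passes 120 N, or if a joint passes its speed limit or range.

## Working session

There is one attempt and no reset: what is moved stays moved. The work goes in short steps, Python scripts to look and compute and a shell command to move; the robot and the scene stay as the last step left them, time stands still between calls to the robot, and variables do not carry over. Pictures are saved under pics/ and viewed, at most 10 in all, crops included, and the job is handed in when it is done.

```bash
mkdir -p pics; ls; cat > h.py <<'E'
import numpy as np, cv2
from scipy.spatial.transform import Rotation as R
from workcell import bot, vision, workorder
def cam(n):
    o=bot.get_obs(); p=vision.camera(n)
    if 'rvec' in p:
        Rw=R.from_rotvec(np.ravel(p['rvec'])).as_matrix(); T=np.eye(4); T[:3,:3]=Rw.T; T[:3,3]=-Rw.T@np.ravel(p['tvec'])
    else:
        W=np.eye(4); W[:3,:3]=R.from_quat(o['tool_rot']).as_matrix(); W[:3,3]=o['eef_pos']; T=W@np.array(p['tool_from_camera'])
    p['T']=T; return p
def rays(p,uv):
    return cv2.undistortPoints(np.array(uv,float).reshape(-1,1,2),np.array(p['K'],float),np.array([p['k1'],0,0,0,0.])).reshape(-1,2)
def cloud(p):
    h,w=p['z_map'].shape; v,u=np.mgrid[:h,:w]; s=rays(p,np.stack([u,v],-1).reshape(-1,2))
    z=p['z_map'].reshape(-1,1); c=np.hstack([s*z,z]); return (c@p['T'][:3,:3].T+p['T'][:3,3]).reshape(h,w,3)
E
python3 - <<'E'
from h import *
for n in ('scene','top'):
    p=cam(n); cv2.imwrite(f'pics/{n}1.png',p['image']); C=cloud(p); np.savez(f'/tmp/{n}.npz',C=C,I=p['image'])
    for q in ('red_mould','red_bar','red_lever','blue_bar'):
        for f in ('spot_in','place_of'):
            try:
                for d in getattr(vision,f)(p,q)[:2]:
                    u,v=np.round(d['position']).astype(int); print(n,q,f,round(d['score'],2),u,v,C[min(max(v,0),383),min(max(u,0),511)].round(3))
            except Exception as e: print(n,q,f,e)
print(bot.get_obs())
E
```

```text
pics
scene red_mould spot_in 0.89 334 279 [0.539 0.208 0.069]
scene red_mould place_of 0.81 328 287 [0.557 0.214 0.07 ]
scene red_bar spot_in 0.69 339 238 [0.548 0.199 0.203]
scene red_bar place_of 0.65 341 236 [0.544 0.198 0.202]
scene red_lever spot_in 0.69 354 251 [0.507 0.205 0.131]
scene red_lever place_of it knows: blue_bar, red_bar, red_mould
scene blue_bar spot_in 0.53 194 97 [ 0.578 -0.206  0.198]
scene blue_bar place_of 0.45 190 98 [ 0.571 -0.253  0.161]
top red_mould spot_in 0.76 156 220 [0.518 0.191 0.071]
top red_bar spot_in 0.53 135 196 [0.539 0.185 0.201]
top red_bar place_of 0.76 131 192 [0.545 0.191 0.204]
top red_lever spot_in 0.93 137 199 [0.534 0.181 0.202]
top red_lever spot_in 0.57 399 170 [ 0.58  -0.214  0.198]
top red_lever place_of it knows: blue_bar, red_bar, red_mould
top blue_bar spot_in 0.72 400 172 [ 0.577 -0.215  0.199]
top blue_bar place_of 0.57 400 174 [ 0.574 -0.216  0.196]
{'clock': 0.8, 'joint_pos': array([-1.34003409e+00,  2.40536393e-01,  5.03026052e-03,  1.33519393e+00,
       -4.10484607e-06,  1.57080402e+00]), 'joint_vel': array([-0.00089238,  0.00015931,  0.00055744,  0.00095353,  0.00100677,
       -0.00081544]), 'tau': array([ 9.26903049e-04, -3.72152746e+01,  2.52677536e+01,  8.54070313e-04,
       -1.05361028e-04, -3.05834334e-06]), 'eef_pos': array([ 0.11436256, -0.48676331,  0.23134984]), 'tool_rot': array([9.93351422e-01, 1.15121456e-01, 3.50291573e-06, 4.80508075e-05]), 'ft_force': array([-0.55798328, -0.41326924, -0.25790733]), 'ft_torque': array([-0.01134221,  0.00846358,  0.01874854]), 'grasp_force': 0.0, 'grip_width': 0.08553776522277239}
```

View pics/scene1.png

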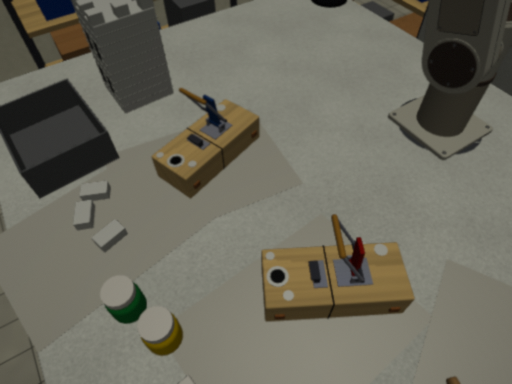

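View pics/top1.png

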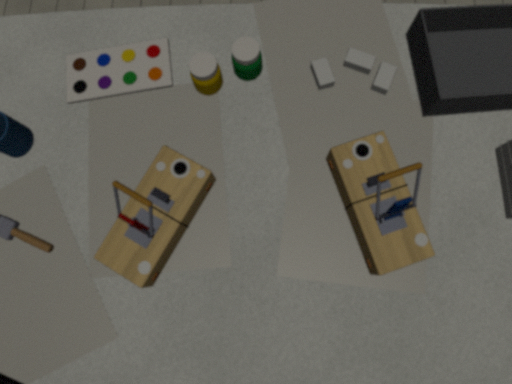

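```bash
python3 - <<'E'
import numpy as np,cv2
for n in('top','scene'):
    d=np.load(f'/tmp/{n}.npz');C=d['C'];I=d['I']
    m=(abs(C[...,2]-.07)<.004)&(C[...,1]>0.0)&(C[...,0]>.25)
    P=C[m][:,:2].astype(np.float32); print(n,cv2.minAreaRect(P*1000),len(P))
    hsv=cv2.cvtColor(I,cv2.COLOR_BGR2HSV)
    r=((hsv[...,0]<8)|(hsv[...,0]>172))&(hsv[...,1]>140)&(C[...,1]>0)&(C[...,2]>.08)
    Q=C[r]; print(n,'red',len(Q),Q.min(0),Q.max(0),np.median(Q,0))
    m=(C[...,2]>.175)&(C[...,1]>0)&(C[...,2]<.23);Q=C[m];print('high',len(Q),Q.min(0),Q.max(0),np.median(Q,0))
E
```

```text
top ((600.4484252929688, 227.35101318359375), (403.5699768066406, 554.51513671875), 13.120207786560059) 7020
top red 127 [0.49731339 0.19784131 0.08888115] [0.51772405 0.23070766 0.16811381] [0.50369862 0.20181769 0.16235298]
high 363 [0.51341555 0.15845208 0.17514629] [0.56281325 0.22796091 0.20445054] [0.54185803 0.18944484 0.20084483]
scene ((649.3247680664062, 149.06015014648438), (134.98220825195312, 517.6917724609375), 66.95291900634766) 7785
scene red 265 [0.50112232 0.19995872 0.08721134] [0.785437   0.36504819 0.66406159] [0.5128942  0.21498992 0.14533557]
high 1401 [-7.21469443e-02  1.44339470e-05  1.75027610e-01] [0.56504882 0.23093841 0.22998087] [0.13254293 0.05988728 0.20248544]
```

The scene picture shows the red mould at lower right: keeper (317,271), lever (357,250), loop up to (337,217). The top picture shows it at left: keeper (160,197), lever (133,222). Next I fit the top face.

```bash
python3 - <<'E'
import numpy as np,cv2
for n,s in(('top',(156,248)),('scene',(328,300))):
    d=np.load(f'/tmp/{n}.npz');C=d['C'];I=d['I']
    m=(abs(C[...,2]-.07)<.005).astype(np.uint8)
    k,L,st,_=cv2.connectedComponentsWithStats(m,connectivity=4)
    c=np.unique(L[:, :][(m>0)&(np.hypot(C[...,0]-.53,C[...,1]-.2)<.06)],return_counts=True); l=c[0][np.argmax(c[1])]
    P=C[L==l][:,:2].astype(np.float32)*1000; print(n,len(P),P.min(0),P.max(0)); r=cv2.minAreaRect(P);print(r);print(cv2.boxPoints(r))
    for nm,uv in dict(top=dict(keeper=(160,197),disc=(180,168),pivot=(133,222)),scene=dict(keeper=(317,271),disc=(277,276)))[n].items(): print(nm,C[uv[1]-2:uv[1]+3,uv[0]-2:uv[0]+3].reshape(-1,3).mean(0))
    m=(C[...,2]>.19)&(C[...,2]<.215)&(C[...,1]>.1)&(C[...,0]>.45);Q=C[m]
    print('bar',cv2.minAreaRect(Q[:,:2].astype(np.float32)*1000),Q[:,2].max())
E
```

```text
top 6442 [396.46494  92.95822] [662.89966 304.78052]
((530.01611328125, 198.77822875976562), (111.16936492919922, 249.8740692138672), 60.61198425292969)
[[393.87982 211.65567]
 [611.5992   89.03708]
 [666.1524  185.90079]
 [448.43304 308.51938]]
keeper [0.55837156 0.18057512 0.08683312]
disc [0.61685506 0.15016209 0.07083533]
pivot [0.50434426 0.20193424 0.15684092]
bar ((542.4114990234375, 191.72653198242188), (73.22625732421875, 12.04885482788086), 60.596534729003906) 0.20445053935917812
scene 7621 [396.83118  92.50843] [665.5145  307.02145]
((531.1256103515625, 200.51560974121094), (111.22640228271484, 250.72955322265625), 60.6353874206543)
[[394.5973   213.52234 ]
 [613.1123    90.573204]
 [667.65393  187.50888 ]
 [449.13892  310.458   ]]
keeper [0.56120019 0.18611465 0.08655534]
disc [0.61846895 0.15144932 0.07079239]
bar ((545.1260375976562, 193.0948028564453), (72.58647918701172, 11.023584365844727), 62.41834259033203) 0.2038884157159483
```

```bash
python3 -m creep '[[[31,-32,-20],[0,0,-0.133]],[[35,-28,0],[0,0,-0.133]],[[38,-23,0],[0,0,-0.133]],[[41,-18,0],[0,0,-0.133]],[[43,-12,0],[0,0,-0.133]],[[44,-6,0],[0,0,-0.133]],[[45,0,0],[0,0,-0.133]],[[44,5,0],[0,0,-0.133]],[[43,11,0],[0,0,-0.133]]]' 0 && python3 -m creep '[[[41,17,0],[0,0,-0.133]],[[39,22,0],[0,0,-0.133]],[[35,27,0],[0,0,-0.133]],[[31,32,0],[0,0,-0.133]],[[27,36,0],[0,0,-0.133]],[[22,39,0],[0,0,-0.133]],[[17,41,0],[0,0,-0.133]],[[11,43,0],[0,0,-0.133]],[[5,44,0],[0,0,-0.133]],[[0,0,0],[0,0,0]]]'
cat >> h.py <<'E'
M=np.eye(4); M[:3,:3]=R.from_euler('z',-29.4,degrees=True).as_matrix(); M[:3,3]=[.5305,.1995,0]
def st():
    o=bot.get_obs(); Rt=R.from_quat(o['tool_rot']).as_matrix()
    print('tcp in mould mm',((o['eef_pos']-M[:3,3])@M[:3,:3]*1000).round(1),'tool x,y,z in mould',(M[:3,:3].T@Rt).T.round(3).tolist(),'F',o['ft_force'].round(1),'t',round(o['clock'],2),'j6',o['joint_pos'][5].round(2),o['grip_width'].round(3))
E
python3 -c "from h import *;st()"
```

```text
clock: 1.92
eef_pos: [0.3188, -0.1398, 0.2516]
tool_rot: [0.754, 0.656, 0.0, 0.001]
ft_force: [0.9, 0.1, -0.1]
grip_width: 0.0002
grasp_force: 0.0
clock: 3.18
eef_pos: [0.5229, 0.2063, 0.2501]
tool_rot: [0.254, 0.967, -0.0, -0.0]
ft_force: [-0.3, -0.5, -0.4]
grip_width: 0.0
grasp_force: 0.0Traceback (most recent call last):
  File "<string>", line 1, in <module>
    from h import *;st()
                    ~~^^
  File "h.py", line 19, in st
    print('tcp in mould mm',((o['eef_pos']-M[:3,3])@M[:3,:3]*1000).round(1),'tool x,y,z in mould',(M[:3,:3].T@Rt).T.round(3).tolist(),'F',o['ft_force'].round(1),'t',round(o['clock'],2),'j6',o['joint_pos'][5].round(2),o['grip_width'].round(3))
                                                                                                                                                                                                                         ^^^^^^^^^^^^^^^^^^^^^
AttributeError: 'float' object has no attribute 'round'
```

```bash
sed -i "s/o\['grip_width'\].round(3)/o['grip_width']/" h.py; python3 -m creep '[[[0,-1,-0],[0,0,0]],[[0,-1,25],[0,0,0]],[[0,0,25],[0,0,0]],[[0,0,16],[0,0,0]],[[0,0,0],[0,0,0]]]' && python3 - <<'E'
from h import *
st(); p=cam('scene'); cv2.imwrite('pics/s2.png',cv2.resize(p['image'][180:340,240:440],None,fx=3,fy=3))
E
```

```text
clock: 3.8
eef_pos: [0.5197, 0.2005, 0.1845]
tool_rot: [0.257, 0.967, -0.001, -0.001]
ft_force: [-0.5, -0.1, 0.2]
grip_width: -0.0
grasp_force: 0.0
tcp in mould mm [ -9.9  -4.4 184.5] tool x,y,z in mould [[-1.0, 0.006, 0.002], [0.006, 1.0, -0.002], [-0.002, -0.002, -1.0]] F [-0.5 -0.1  0.2] t 3.8 j6 0.89 -1.2491417265593313e-05
```

View pics/s2.png

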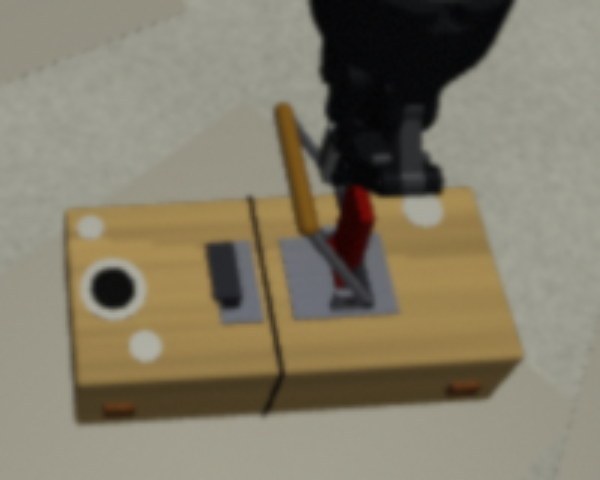

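The fingers at (390,185) stand on the -x side of the roller, which runs (285,105)–(310,230), with the lever just below them. I push along +x and down.

```bash
python3 -m creep '[[[-6,2,0],[0,0,0]],[[-6,2,1],[0,0,0]],[[-6,0,3],[0,0,0]],[[-6,0,4],[0,0,0]],[[-6,0,4],[0,0,0]],[[-5,0,4],[0,0,0]],[[-5,0,4],[0,0,0]],[[-5,0,4],[0,0,0]],[[-3,0,2],[0,0,0]],[[0,0,0],[0,0,0]],[[0,0,0],[0,0,0]]]' && python3 - <<'E'
from h import *
st(); p=cam('scene'); cv2.imwrite('pics/s3.png',cv2.resize(p['image'][180:340,240:440],None,fx=3,fy=3))
E
```

```text
clock: 5.22
eef_pos: [0.5648, 0.182, 0.1595]
tool_rot: [0.255, 0.967, 0.0, 0.0]
ft_force: [0.1, 0.3, 0.1]
grip_width: 0.0001
grasp_force: 0.0
tcp in mould mm [ 38.4   1.6 159.5] tool x,y,z in mould [[-1.0, 0.004, -0.0], [0.004, 1.0, 0.0], [0.0, 0.0, -1.0]] F [0.1 0.3 0.1] t 5.22 j6 0.83 0.00011835304657409373
```

View pics/s3.png

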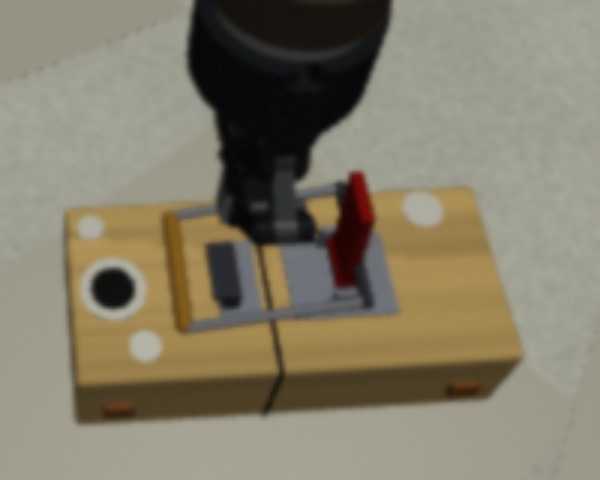

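The loop has fallen: the roller at (177,270) lies beyond the keeper at (225,275), and the lever is upright. Now I swing the lever from its +x side.

```bash
python3 -m creep '[[[22,-2,7],[0,0,0]],[[21,0,7],[0,0,0]],[[10,0,0],[0,0,0]],[[7,0,0],[0,0,0]],[[7,0,1],[0,0,0]],[[7,0,1],[0,0,0]],[[6,0,3],[0,0,0]],[[6,0,3],[0,0,0]],[[6,0,3],[0,0,0]],[[0,0,0],[0,0,0]]]' && python3 -c "from h import *;st()" && python3 -m creep '[[[5,0,5],[0,0,0]],[[5,0,5],[0,0,0]],[[5,0,6],[0,0,0]],[[2,0,5],[0,0,0]],[[2,0,5],[0,0,0]],[[0,0,0],[0,0,0]]]' && python3 - <<'E'
from h import *
st(); p=cam('scene'); cv2.imwrite('pics/s4.png',cv2.resize(p['image'][180:340,240:440],None,fx=3,fy=3))
E
```

```text
clock: 6.52
eef_pos: [0.4828, 0.2259, 0.1337]
tool_rot: [0.255, 0.967, -0.0, -0.001]
ft_force: [0.0, 0.8, -0.4]
grip_width: -0.0002
grasp_force: 0.0
tcp in mould mm [-54.5  -0.4 133.7] tool x,y,z in mould [[-1.0, 0.003, 0.001], [0.003, 1.0, -0.001], [-0.001, -0.001, -1.0]] F [ 0.   0.8 -0.4] t 6.53 j6 0.95 -0.00015278196620418334
clock: 7.28
eef_pos: [0.4666, 0.2348, 0.1074]
tool_rot: [0.255, 0.967, -0.001, -0.001]
ft_force: [1.0, 0.2, 0.3]
grip_width: 0.0002
grasp_force: 0.0
tcp in mould mm [-73.   -0.6 107.4] tool x,y,z in mould [[-1.0, 0.003, 0.001], [0.003, 1.0, -0.002], [-0.001, -0.002, -1.0]] F [1.  0.2 0.3] t 7.28 j6 0.98 0.00017576729386900025
```

View pics/s4.png

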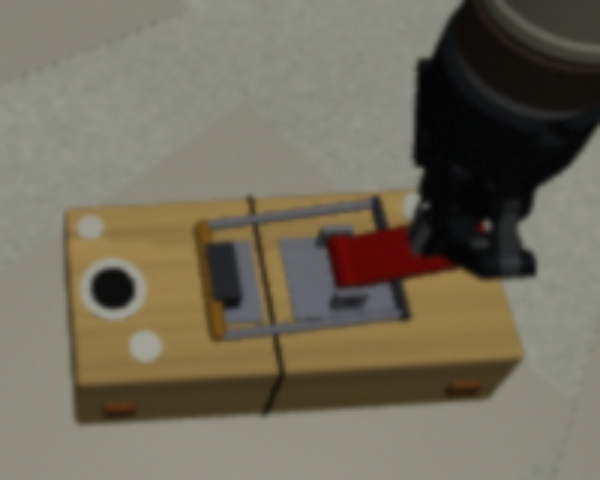

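The lever is nearly down under the fingers, and the roller at (210,280) is now up against the keeper. I press on down.

```bash
python3 -m creep '[[[2,0,4],[0,0,0]],[[2,0,4],[0,0,0]],[[2,0,4],[0,0,0]],[[0,0,4],[0,0,0]],[[0,0,2],[0,0,0]],[[0,0,0],[0,0,0]],[[0,0,0],[0,0,0]]]' && python3 -c "from h import *;st()"
```

```text
clock: 8.2
eef_pos: [0.4621, 0.238, 0.0902]
tool_rot: [0.256, 0.967, 0.0, -0.0]
ft_force: [0.3, 0.3, 0.2]
grip_width: -0.0003
grasp_force: 0.0
tcp in mould mm [-78.5  -0.   90.2] tool x,y,z in mould [[-1.0, 0.004, 0.0], [0.004, 1.0, -0.0], [-0.0, -0.0, -1.0]] F [0.3 0.3 0.2] t 8.2 j6 0.99 -0.00030703272911004805
```

```bash
python3 -m creep '[[[0,0,1.5],[0,0,0]],[[0,0,1.5],[0,0,0]],[[0,0,0],[0,0,0]],[[0,0,0],[0,0,0]]]' && python3 -m creep '[[[0,0,-15],[0,0,0]],[[0,0,-40],[0,0,0]],[[0,0,-60],[0,0,0]],[[40,0,-40],[0,0,0]],[[50,0,0],[0,0,0]],[[50,0,0],[0,0,0]],[[0,0,0],[0,0,0]],[[0,0,0],[0,0,0]]]' && python3 - <<'E'
from h import *
p=cam('scene'); cv2.imwrite('pics/s5.png',cv2.resize(p['image'][180:340,240:440],None,fx=3,fy=3))
for n in('scene','top'):
    p=p if n=='scene' else cam(n); C=cloud(p)
    Q=(C.reshape(-1,3)-M[:3,3])@M[:3,:3]*1000; I=cv2.cvtColor(p['image'],cv2.COLOR_BGR2HSV).reshape(-1,3).astype(int)
    r=((I[:,0]<8)|(I[:,0]>172))&(I[:,1]>140)&(abs(Q[:,1])<30)&(abs(Q[:,0]+70)<60)&(Q[:,2]>76)&(Q[:,2]<150)
    X=Q[r]; print(n,'lever',len(X),X[:,0].min(),X[:,0].max(),'fit z slope',np.polyfit(X[:,0],X[:,2],1))
    for f in ('red_bar','blue_bar'):
        for d in vision.place_of(p,f)[:1]:
            u,v=np.round(d['position']).astype(int); print(f,d['score'],u,v,'mould',Q.reshape(384,512,3)[v,u].round(1),'world',C[v,u].round(3))
E
```

```text
clock: 8.7
eef_pos: [0.4623, 0.2382, 0.0898]
tool_rot: [0.256, 0.967, 0.001, 0.001]
ft_force: [-5.2, -3.0, 15.8]
grip_width: -0.0002
grasp_force: 7.8
clock: 9.7
eef_pos: [0.3407, 0.3073, 0.2426]
tool_rot: [0.255, 0.967, 0.0, 0.0]
ft_force: [-0.8, 0.2, 0.0]
grip_width: 0.0002
grasp_force: 0.0
scene lever 796 -108.20349851387705 -23.503105338522914 fit z slope [2.41017671e-02 9.07387444e+01]
red_bar 0.64 314 272 mould [38.5  4.6 85.9] world [0.566 0.185 0.086]
blue_bar 0.68 190 97 mould [ 256.5 -373.5  163.8] world [ 0.571 -0.252  0.164]
top lever 712 -108.21459096527433 -24.450682063015105 fit z slope [2.25094639e-02 9.12876018e+01]
red_bar 0.53 164 192 mould [45.1 -4.2 86.6] world [0.568 0.174 0.087]
blue_bar 0.64 400 172 mould [ 243.1 -338.5  200.6] world [ 0.576 -0.215  0.201]
```

View pics/s5.png

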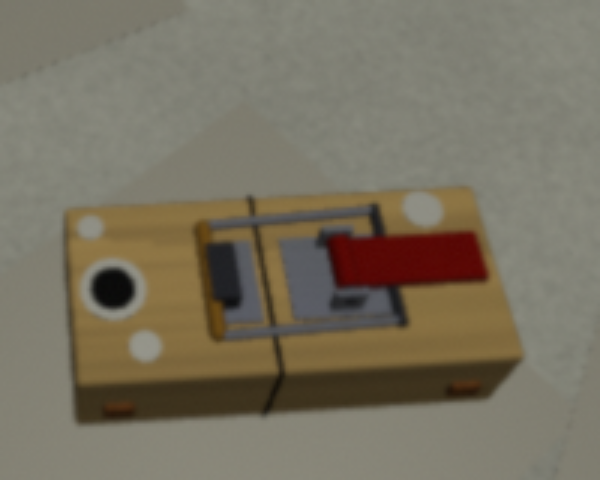

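The lever lies level (slope about 0.02 rad) at (410,258), the roller at (210,280) is caught at the keeper, and the blue latch hasn't moved. The arm is clear, so I hand the job in.

```bash
python3 -c "from workcell import workorder;print(workorder.job_done())"
```

```text
the job is handed in; nothing more can be done
None
```

The red latch is shut with its roller caught behind the keeper, the blue latch was not touched, and the job was handed in at about 10 s; the hand-in call returned no verdict.

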